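# Sweep up spilled sugar lumps and hold the waste caddy open

## Robot

A 6-joint arm with a two-finger parallel gripper is mounted at the origin on a cart in front of the work surface, level with it; the furniture and walls round the work are solid. World frame = base frame: x ahead of the robot, y to its left, z up, the work surface at z = 0. Lengths are in m, angles in rad, forces in N, time in s.
With the tool pointing down it reaches from about 0.35 to 0.975 m from the base axis. Payload 4.9 kg.
Tool frame: the origin (TCP) lies midway between the tips of the shut fingers; the grasp point (between the pads) lies 19 mm behind it; z points along the fingers, y is the line along which they close (so a half turn about z gives the same grasp; the last joint's range is limited). The gripper opens to 85 mm and grips with 20 to 120 N. Pads are 22 mm wide; open, the fingers measure 114 mm over their backs; the gripper's body (76 mm by 85 mm) begins 54 mm behind the grasp point. The pads swing forward as they close: fully open they stand 13 mm farther back than shut.
Start: joints at [-1.337, 0.053, 1.613, -0, 1.476, -0.119], TCP at [0.216, -0.586, 0.231] pointing down, gripper open.
Joint ranges: [-3.01, 3.01], [-1.01, 2.22], [0.06, 2.58], [-1.02, 4.17], [0.09, 2.62], [-3.14, 3.14]. Speed limits (rad/s): [2.57, 2.57, 3.14, 3.14, 3.14, 3.14].

## Interface

Orientations are given as a unit quaternion [w, x, y, z].
In Python, from plant import manip, imaging, job_done gives the robot as it stands (manip), with the cameras (imaging) and the job as plain functions.
- The arm moves only by the shell command python3 shift.py 'ROWS'. ROWS is 1 to 5 rows, parted by a bar, with the numbers parted by spaces; each row has 7 numbers: the opening from 0.0 (shut) to 1.0 (fully open), then dx, dy, dz in m, then a rotation vector rx, ry, rz in rad; each row shifts and turns the commanded pose from where the row before left it, along the tool's axes as they then stand; what a row does not reach is not made up. A row lasts 1/8 s, in which the tool goes at most 0.0625 m and 0.188 rad, less where a joint would pass 70% of its speed; a pose out of reach is approached as far as the arm can. The fingers move at their own pace and stop on an object; the grip force is fixed at half the most. Time passes only in rows, so rows that do not move let the fingers close. It prints the time, the measured TCP pose, the force, the opening and the grip force at its end. Input that does not fit is refused with a message, and nothing moves.
- manip.state(): the state, without advancing time (a new reading comes with each control period).
- imaging.grab_frame(name): name is "scene" or "top" or "wrist"; returns the picture (420x560x3 uint8, red, green, blue); there is no depth.
- imaging.camera_params(name): a dict with "intrinsics" (3x3 intrinsics, pixels), "xyz" and "orientation" of the camera in the world. Camera axes: x right, y down, z forward; pixel columns grow to the right and rows downward; lengths in m; the calibration is good to about 2 mm. A picture is of the moment at which its call begins: read the wrist's pose just before it. camera_params takes no time and is no camera call; for the wrist camera it gives the pose at the moment of the call.
- job_done(): hands the job in; it is judged then, once.
The state is a dict: "time": time; "joint_pos": joint angles; "joint_vel": joint speeds; "joint_efforts": joint torques, N m; "tool_pos": TCP position; "tool_rot": TCP orientation; "contact_force": force on the tool from outside, world axes, zero at the start; "ft_torque": the same for the moment, N m; "gripper_width": opening from 0.0 (shut) to 1.0 (fully open); "grasp_force": force on a finger pad.
Only numpy, scipy, OpenCV 4.12 (cv2) and the standard library are available. Lean on these libraries where they do the work, as an engineer would, in place of code of your own. Each camera call takes 0.05 s, during which the arm holds its last target. There are 200 camera calls.

## Task

Take the sweeper by its wooden grip and sweep the five spilled sugar lumps into the crumb pan, right past its sloping lip, without touching the sugar with your fingers; then stand the sweeper back on the worktop, clear of the pan, to free your hand. Now lift the sprung lid of the grey waste caddy by its black tab and finish while holding it open at 60 degrees from shut (give or take 6), so that I can tip the pan in with both hands: it springs shut if let go, so never let it slam. Leave the sugar jar, the tumbler and the little bitters bottle where they stand.

Things in the scene. Friction and masses are not known exactly. Their poses are not given: they have to be found in the camera images.
- crumb_pan: aluminium crumb pan (dustpan), 160 long (own x) x 180 wide, loose, 0.8 kg, flat on the worktop. Origin: centre of the underside, z up. Open mouth towards own -x; side walls 34 high, inner faces at y = +-87, falling to nothing at the lip; back wall 38 high at x = +77; loop handle back to x = +148
- pan_lip (a point): middle of the pan's lip, at x = -80, z = 0 in the pan's frame (same axes). From here the floor slopes up over 25 mm to a flat floor 4 thick; a tool pushed straight in along the pan's +x clears slope and floor if its foot is more than 5 above the worktop
- sweeper: worktop sweeper that stands by itself on its foot: black rubber foot 36 (own x) x 140 (own y) x 12 high, metal channel above it, two posts, and a wooden grip 24 (x) x 104 (y), from 46 to 78 above the underside; 0.2 to 0.35 kg. Starts beyond the lumps as seen from the pan. Origin: centre of the underside; z up. It pushes with its long sides (+x and -x faces, alike)
- sweeper_grip (a point): centre of the sweeper's wooden grip, 62 above its underside; pinch it across its own x (24 wide, flat sides)
- sugar_0: brown sugar lump 24 x 19 x 17 high, 12 g, on the white worktop in front of the pan's mouth (all five are alike, strewn 20 to 120 mm before the lip and within 45 mm of the pan's centre line); origin: centre of its underside as it starts
- sugar_1: brown sugar lump 24 x 19 x 17 high, 12 g, on the white worktop in front of the pan's mouth (all five are alike, strewn 20 to 120 mm before the lip and within 45 mm of the pan's centre line); origin: centre of its underside as it starts
- sugar_2: brown sugar lump 24 x 19 x 17 high, 12 g, on the white worktop in front of the pan's mouth (all five are alike, strewn 20 to 120 mm before the lip and within 45 mm of the pan's centre line); origin: centre of its underside as it starts
- sugar_3: brown sugar lump 24 x 19 x 17 high, 12 g, on the white worktop in front of the pan's mouth (all five are alike, strewn 20 to 120 mm before the lip and within 45 mm of the pan's centre line); origin: centre of its underside as it starts
- sugar_4: brown sugar lump 24 x 19 x 17 high, 12 g, on the white worktop in front of the pan's mouth (all five are alike, strewn 20 to 120 mm before the lip and within 45 mm of the pan's centre line); origin: centre of its underside as it starts
- caddy: grey food-waste caddy, open steel box 140 (own x) x 190 (own y) x 100 high with a black liner, fixed to the worktop; origin: centre of the underside; its front faces its own -x. The lid is hinged along the back, the axis parallel to own y at x = +74, z = 105 (from the caddy's origin)
- lid_hinge (a point): middle of the lid's hinge axis. The steel lid is 150 x 200 x 6 with a 14 deep turned-down front lip; shut, its axes are the caddy's and it reaches to x = -150 from here. Opening turns it about its own +y, so that the front goes up and back over the hinge
- caddy_lid (a joint): angle of the lid in rad: 0 shut, grows as the front edge rises, 1.047 = 60 degrees, stop at 1.65. Gravity and a spring shut it at every angle (0.45 to 0.7 N m about the hinge, so about 3 to 4 N at the tab)
- lid_tab (a point): where to hold the lid: on the black thumb tab, 26 wide (own y), 12 thick, that stands 48 out from the middle of the lid's front edge, in the plane of the lid. This point is 32 out from the edge, 182 from the hinge axis; axes those of the lid. Pinched across its width (own y) it can turn between the pads as the lid swings
- lid_front (a point): middle of the lid's front edge, 150 from the hinge axis
- sugar_jar: bystander: clear jar of white sugar with a white lid, 92 across, 167 high; origin: centre of the underside
- tumbler: bystander: clear glass tumbler, 81 across, 91 high; origin: centre of the underside
- bitters: bystander: small yellow-capped bottle, 48 across, 152 high; origin: centre of the underside

How it is judged:
On the way, in this order (a step that is already met when the one before it is completed fails the run):
1. all five lumps are in the crumb pan, past its lip, while the gripper still holds the sweeper (x of sugar_0 in the frame of crumb_pan between -0.05 and 0.08 m and y of sugar_0 in the frame of crumb_pan between -0.09 and 0.09 m and z of sugar_0 in the frame of crumb_pan between -0.002 and 0.05 m and x of sugar_1 in the frame of crumb_pan between -0.05 and 0.08 m and y of sugar_1 in the frame of crumb_pan between -0.09 and 0.09 m and z of sugar_1 in the frame of crumb_pan between -0.002 and 0.05 m and x of sugar_2 in the frame of crumb_pan between -0.05 and 0.08 m and y of sugar_2 in the frame of crumb_pan between -0.09 and 0.09 m and z of sugar_2 in the frame of crumb_pan between -0.002 and 0.05 m and x of sugar_3 in the frame of crumb_pan between -0.05 and 0.08 m and y of sugar_3 in the frame of crumb_pan between -0.09 and 0.09 m and z of sugar_3 in the frame of crumb_pan between -0.002 and 0.05 m and x of sugar_4 in the frame of crumb_pan between -0.05 and 0.08 m and y of sugar_4 in the frame of crumb_pan between -0.09 and 0.09 m and z of sugar_4 in the frame of crumb_pan between -0.002 and 0.05 m and contact force between the fingers and sweeper above 1 N), for 0.2 s.
2. the sweeper stands on the worktop, let go, clear of the pan and the caddy (contact force between the fingers and sweeper below 0.1 N and angle between sweeper's own z axis and vertical below 0.1 rad and height (world z) of sweeper between -0.006 and 0.006 m and linear speed of sweeper below 0.03 m/s and contact force between sweeper and crumb_pan below 0.1 N and contact force between sweeper and caddy below 0.1 N), for 0.2 s.
At the end, for the whole second after the job is handed in: The fingers hold the caddy's lid still at 60 degrees (53 to 67) with over 1 N, nothing else carrying it; all five lumps lie in the flat-standing pan, over 30 mm inside its mouth; the sweeper stands upright on the worktop, released, touching neither pan nor caddy (all of step 2 and value of joint caddy_lid between 0.925 and 1.169 rad and velocity of joint caddy_lid between -0.15 and 0.15 rad/s and contact force between the fingers and caddy_lid above 1 N and angle between crumb_pan's own z axis and vertical below 0.1 rad and height (world z) of crumb_pan below 0.01 m and contact force between caddy_lid and sugar_0 below 0.2 N and contact force between caddy_lid and sugar_1 below 0.2 N and contact force between caddy_lid and sugar_2 below 0.2 N and contact force between caddy_lid and sugar_3 below 0.2 N and contact force between caddy_lid and sugar_4 below 0.2 N and contact force between caddy_lid and sweeper below 0.2 N and contact force between caddy_lid and crumb_pan below 0.2 N and contact force between caddy_lid and sugar_jar below 0.2 N and contact force between caddy_lid and tumbler below 0.2 N and contact force between caddy_lid and bitters below 0.2 N and x of sugar_0 in the frame of crumb_pan between -0.05 and 0.08 m and y of sugar_0 in the frame of crumb_pan between -0.09 and 0.09 m and z of sugar_0 in the frame of crumb_pan between -0.002 and 0.05 m and x of sugar_1 in the frame of crumb_pan between -0.05 and 0.08 m and y of sugar_1 in the frame of crumb_pan between -0.09 and 0.09 m and z of sugar_1 in the frame of crumb_pan between -0.002 and 0.05 m and x of sugar_2 in the frame of crumb_pan between -0.05 and 0.08 m and y of sugar_2 in the frame of crumb_pan between -0.09 and 0.09 m and z of sugar_2 in the frame of crumb_pan between -0.002 and 0.05 m and x of sugar_3 in the frame of crumb_pan between -0.05 and 0.08 m and y of sugar_3 in the frame of crumb_pan between -0.09 and 0.09 m and z of sugar_3 in the frame of crumb_pan between -0.002 and 0.05 m and x of sugar_4 in the frame of crumb_pan between -0.05 and 0.08 m and y of sugar_4 in the frame of crumb_pan between -0.09 and 0.09 m and z of sugar_4 in the frame of crumb_pan between -0.002 and 0.05 m); the arm keeps its last pose, push and grip.
It fails at once if the fingers touch a sugar lump (contact force between the fingers and sugar_0 above 0.5 N or contact force between the fingers and sugar_1 above 0.5 N or contact force between the fingers and sugar_2 above 0.5 N or contact force between the fingers and sugar_3 above 0.5 N or contact force between the fingers and sugar_4 above 0.5 N).
It fails at once if the lid is let go and slams shut (faster than 3 rad/s) (velocity of joint caddy_lid below -3 rad/s).
It fails at once if a bystander is shoved or tipped (over 30 mm or 0.3 rad) (distance of any of sugar_jar, tumbler, bitters from where it was at the start of the episode above 0.03 m or angle between any of sugar_jar, tumbler, bitters's own z axis and vertical above 0.3 rad).
It also fails if it takes over 58 s, if anything falls off the work surface, if the arm or the gripper's body presses on something with over 40 N, if the wrist force passes 120 N, or if a joint passes its speed limit or range.

## Working session

There is one attempt and no reset: what is moved stays moved. The work goes in short steps, Python scripts to look and compute and a shell command to move; the robot and the scene stay as the last step left them, time stands still between calls to the robot, and variables do not carry over. Pictures are saved under pics/ and viewed, at most 10 in all, crops included, and the job is handed in when it is done.

```bash
ls; mkdir -p pics; python3 - <<'E'
from plant import manip, imaging, job_done
import cv2
for n in("scene","top"):
    cv2.imwrite(f"pics/{n}0.png",cv2.cvtColor(imaging.grab_frame(n),cv2.COLOR_RGB2BGR))
    p=imaging.camera_params(n);print(n,p)
print(manip.state())
E
```

```text
pics
plant.py
shift.py
scene {'intrinsics': array([[499.53578718,   0.        , 281.493919  ],
       [  0.        , 499.53578718, 214.94232893],
       [  0.        ,   0.        ,   1.        ]]), 'xyz': array([-0.15228199,  0.86747446,  1.09940075]), 'orientation': array([ 0.13468981, -0.30815786,  0.86322923, -0.37647402])}
top {'intrinsics': array([[456.03749449,   0.        , 283.03693105],
       [  0.        , 456.03749449, 213.55145854],
       [  0.        ,   0.        ,   1.        ]]), 'xyz': array([0.41084077, 0.00843963, 1.22877209]), 'orientation': array([ 0.04130343, -0.70187017,  0.70983238, -0.04254733])}
{'time': 0.1, 'joint_pos': array([-1.33700228e+00,  5.33363610e-02,  1.61416644e+00,  5.81425126e-06,
        1.47601822e+00, -1.18962895e-01]), 'joint_vel': array([ 0.0002519 ,  0.00162313, -0.00309816, -0.00042419, -0.00031458,
        0.00030489]), 'joint_efforts': array([ 4.33995110e-04, -3.94903421e+01, -3.71363354e+01, -1.09054461e-04,
        3.95234500e-03, -2.58132523e-06]), 'tool_pos': array([ 0.21581897, -0.58594494,  0.23015192]), 'tool_rot': array([-9.62763943e-04,  9.84485191e-01,  1.75465035e-01, -5.24398818e-05]), 'contact_force': array([ 0.46242609,  0.71136728, -0.66689805]), 'ft_torque': array([ 0.03649008, -0.00324751, -0.05607552]), 'grasp_force': 0.0, 'gripper_width': 1.0023310429637293}
```

View pics/top0.png

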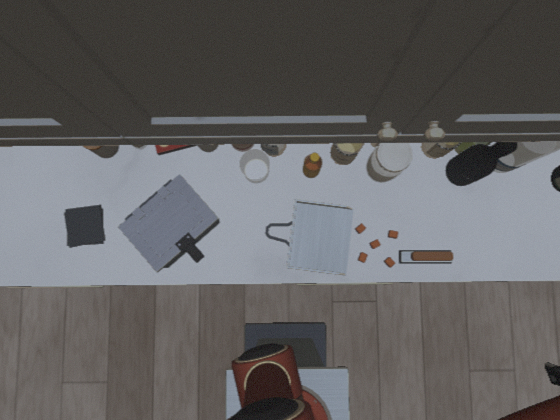

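View pics/scene0.png

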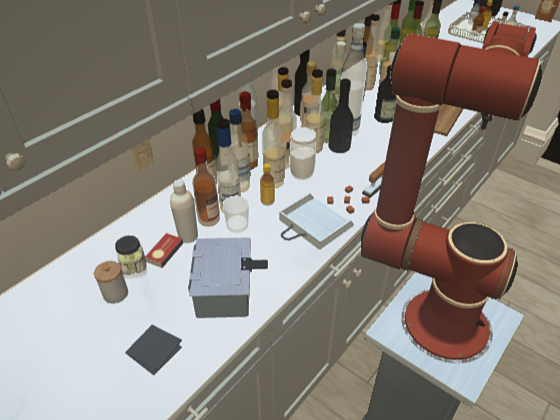

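The top view shows, with up = +x and left = +y: the sweeper at about (425,256) lying along the image row, the lumps at (360..393, 229..262), the pan centred near (320,238) with its mouth to the right, and the caddy near (170,222) with its tab at (190,247). The scene view confirms this layout. I'll zoom in and segment next.

```bash
cat > h.py <<'E'
import numpy as np,cv2
from scipy.spatial.transform import Rotation as R
from plant import manip, imaging, job_done
def rot(q): return R.from_quat([q[1],q[2],q[3],q[0]])
def ray(n,u,v,z,p=None):
    p=p or imaging.camera_params(n); K=p["intrinsics"]
    d=rot(p["orientation"]).apply([(u-K[0,2])/K[0,0],(v-K[1,2])/K[1,1],1]); o=p["xyz"]
    return (o+d*(z-o[2])/d[2]).round(4)
def proj(n,P,p=None):
    p=p or imaging.camera_params(n); c=rot(p["orientation"]).inv().apply(np.array(P)-p["xyz"]); q=p["intrinsics"]@c; return (q[:2]/q[2]).round(1)
def blobs(im,lo,hi,roi,amin):
    x0,y0,x1,y1=roi; hsv=cv2.cvtColor(im,cv2.COLOR_BGR2HSV)
    m=np.zeros(im.shape[:2],np.uint8); m[y0:y1,x0:x1]=cv2.inRange(hsv,lo,hi)[y0:y1,x0:x1]
    n,l,s,c=cv2.connectedComponentsWithStats(m)
    out=[]
    for i in range(1,n):
        if s[i,4]>=amin:
            r=cv2.minAreaRect(np.argwhere(l==i)[:,::-1].astype(np.float32)); out.append((c[i].round(1),s[i,4],r))
    return out
def snap(n,f):
    p=imaging.camera_params(n); im=cv2.cvtColor(imaging.grab_frame(n),cv2.COLOR_RGB2BGR); cv2.imwrite(f,im); return im,p
E
python3 - <<'E'
from h import *
im=cv2.imread("pics/top0.png")
for c,a,r in blobs(im,(3,120,60),(20,255,255),(340,200,470,275),15):
    print("brown",c,a,np.round(r[0],1),np.round(r[1],1),round(r[2],1),ray("top",*c,0.0125 if a<120 else .078))
a=cv2.resize(im[195:285,260:460],None,fx=4,fy=4,interpolation=cv2.INTER_CUBIC)
b=cv2.resize(im[165:280,50:230],None,fx=4,fy=4,interpolation=cv2.INTER_CUBIC)
cv2.imwrite("pics/c1.png",a);cv2.imwrite("pics/c2.png",b)
E
```

```text
brown [360.1 228.3] 41 [360.3 228.2] [5.4 7.4] 53.1 [ 0.5138 -0.2003  0.0125]
brown [392.7 234. ] 42 [392.8 233.9] [7.3 5.3] 14.0 [ 0.4975 -0.2869  0.0125]
brown [374.8 243.7] 43 [374.8 243.6] [5.4 7.2] 63.4 [ 0.4722 -0.2382  0.0125]
brown [362.3 256.9] 44 [362.2 257. ] [5.6 7.6] 21.8 [ 0.4375 -0.2037  0.0125]
brown [389.2 261.8] 44 [389.3 261.8] [7.1 4.9] 45.0 [ 0.4238 -0.2747  0.0125]
```

View pics/c1.png

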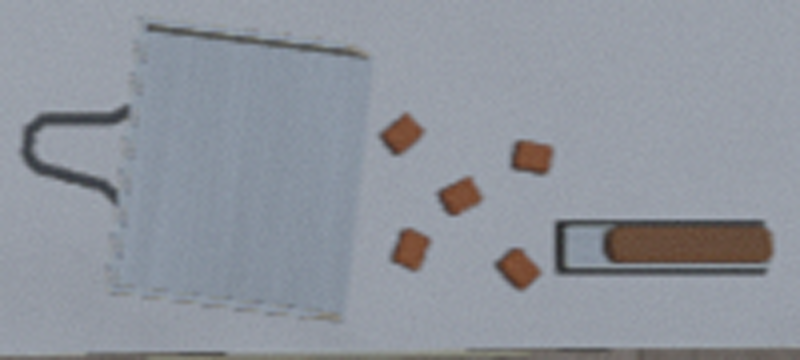

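View pics/c2.png

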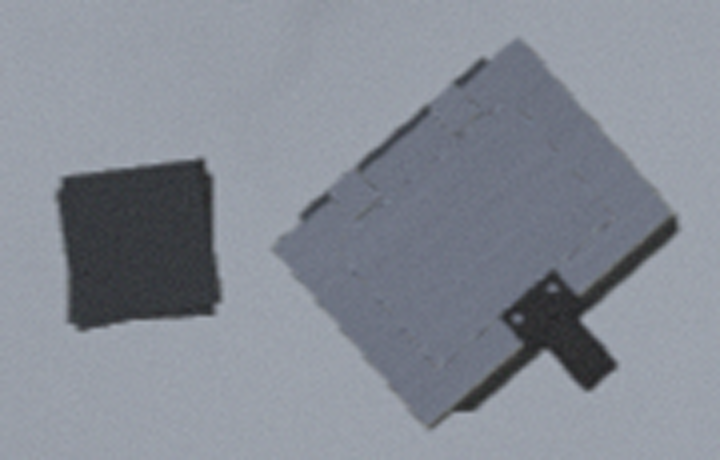

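The crops show the pan lip running from (352.5,210) to (345.5,275). The sweeper foot's left edge is at x≈399.5 and rows 250.5–263, with its grip spanning (411.5..453, 256). The lid corners are at about (180,175), (219.5,220), (157.5,272) and (118.8,226.8), and the tab tip is near (200.5,259.5).

```bash
python3 - <<'E'
from h import *
t=lambda X,Y,z,o=(260,195):ray("top",o[0]+X/4-.4,o[1]+Y/4-.4,z)
a,b=t(371,58,0),t(342,321,0); print("lip",a,b,np.linalg.norm(a-b),(a+b)/2)
c,d=t(145,24,.034),t(112,292,.034); print("back",c,d)
x=np.cross(b-a,[0,0,1]);print("pan yaw cand",np.degrees(np.arctan2(x[1],x[0])))
print("side dir", (c-a),(d-b))
print("foot end",t(556,221,.012),t(556,273,.012))
print("grip",t(605,244,.074),t(773,244,.074), "R foot", t(767,221,.012),t(767,273,.012))
print("tall obj under sweeper grip")
o=(50,165)
L=[t(X,Y,.110,o) for X,Y in((520,38),(680,220),(430,430),(273,247))]
print(L)
n=lambda v:np.linalg.norm(v)
print("sides",[n(L[i]-L[i-1]) for i in range(4)])
hinge=(L[0]+L[3])/2;front=(L[1]+L[2])/2
print("hinge",hinge,"front",front,"tip",t(602,378,.110,o))
u=(front-hinge)[:2];u/=n(u);v=(L[1]-L[2])[:2];print("yaw own x deg",np.degrees(np.arctan2(-u[1],-u[0])),np.degrees(np.arctan2(v[1],v[0]))+90)
print("tab",hinge[:2]+.182*u)
E
python3 shift.py '1 0 0 0 0 0 -0.174 | 1 0 0 0 0 0 -0.174 | 1 0 0 0 0 0 -0.174 | 1 0 0 0 0 0 -0.174 | 1 0 0 0 0 0 -0.174' && python3 shift.py '1 0 0 0 0 0 -0.174 | 1 0 0 0 0 0 -0.174 | 1 0 0 0 0 0 0' && python3 shift.py '1 0.044 0.044 0 0 0 0 | 1 0.044 0.044 0 0 0 0 | 1 0.044 0.044 0 0 0 0 | 1 0.044 0.044 0 0 0 0 | 1 0.042 0.044 0 0 0 0'
python3 shift.py '1 0 0 0 0 0 0 | 1 0 0 0 0 0 0'
python3 - <<'E'
from h import *
im,p=snap("wrist","pics/w1.png"); s=manip.state()
print(s["tool_pos"],rot(s["tool_rot"]).as_matrix().round(3),p)
E
```

```text
time: 0.72
tool_pos: [0.2159, -0.5861, 0.2305]
tool_rot: [-0.001, 0.817, 0.576, 0.0]
contact_force: [0.6, -0.7, 0.2]
gripper_width: 1.0
grasp_force: 0.0
time: 1.1
tool_pos: [0.2159, -0.5862, 0.2307]
tool_rot: [-0.0, 0.708, 0.706, 0.0]
contact_force: [0.6, -0.1, 0.4]
gripper_width: 0.999
grasp_force: 0.0
time: 1.72
tool_pos: [0.437, -0.3668, 0.2312]
tool_rot: [0.0, 0.708, 0.706, 0.0]
contact_force: [-0.2, -0.5, 0.2]
gripper_width: 1.002
grasp_force: 0.0
time: 1.98
tool_pos: [0.4358, -0.3685, 0.2311]
tool_rot: [-0.0, 0.707, 0.707, -0.0]
contact_force: [0.4, 0.3, -0.6]
gripper_width: 1.0
grasp_force: 0.0
[ 0.43532565 -0.36910675  0.23111851] [[ 0.002  1.    -0.001]
 [ 1.    -0.002 -0.   ]
 [-0.    -0.001 -1.   ]] {'intrinsics': array([[368.021601  ,   0.        , 278.88073022],
       [  0.        , 368.021601  , 213.49011214],
       [  0.        ,   0.        ,   1.        ]]), 'xyz': array([ 0.43704258, -0.2922184 ,  0.37386928]), 'orientation': array([ 1.51682340e-01,  9.88429064e-01, -4.57360509e-04, -4.92987537e-04])}
```

View pics/w1.png

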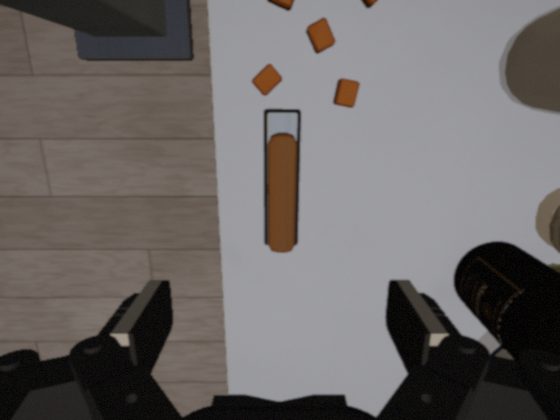

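The wrist view shows the grip at columns 269–297, rows 133–251, centred between the open fingers. I'll check this against the top-view position.

```bash
python3 - <<'E'
from h import *
for u,v,z in((282.5,134,.074),(282.5,252,.07),(283,112,.012),(267,79.5,.0125),(347,93,.0125),(282,244,.012)): print(u,v,ray("wrist",u,v,z))
print(manip.state()["tool_pos"])
E
```

```text
282.5 134 [ 0.4393 -0.3204  0.074 ]
282.5 252 [ 0.4394 -0.4244  0.07  ]
283 112 [ 0.4403 -0.3056  0.012 ]
267 79.5 [ 0.4255 -0.2766  0.0125]
347 93 [ 0.5    -0.2886  0.0125]
282 244 [ 0.4394 -0.4404  0.012 ]
[ 0.43532565 -0.36910675  0.23111851]
```

```bash
python3 shift.py '1 -0.002 0.003 0.047 0 0 0 | 1 0 0 0.047 0 0 0 | 1 0 0 0.047 0 0 0 | 1 0 0 0.046 0 0 0 | 1 0 0 0 0 0 0' && python3 shift.py '0 0 0 0 0 0 0 | 0 0 0 0 0 0 0 | 0 0 0 0 0 0 0 | 0 0 0 0 0 0 0 | 0 0 0 0 0 0 0' && python3 shift.py '0 0 0 0 0 0 0 | 0 0 0 0 0 0 0'
```

```text
time: 2.65
tool_pos: [0.4352, -0.3689, 0.0398]
tool_rot: [-0.005, 0.708, 0.706, 0.0]
contact_force: [-0.2, 0.4, 0.6]
gripper_width: 1.004
grasp_force: 0.0
time: 3.28
tool_pos: [0.4397, -0.3713, 0.0461]
tool_rot: [0.001, 0.707, 0.707, -0.0]
contact_force: [-1.4, 0.0, 6.1]
gripper_width: 0.271
grasp_force: 59.2
time: 3.52
tool_pos: [0.4397, -0.3713, 0.0461]
tool_rot: [0.001, 0.707, 0.707, -0.0]
contact_force: [-2.0, 0.0, 6.1]
gripper_width: 0.27
grasp_force: 59.2
```

```bash
python3 shift.py '0 0 0 -0.025 0 0 0 | 0 0 0 -0.025 0 0 0 | 0 0 0 0 0 0 0.171 | 0 0 0 0 0 0 0.171 | 0 0 0 0 0 0 0.171' && python3 shift.py '0 0 0 0 0 0 0.171 | 0 0 0 0 0 0 0.171 | 0 0 0 0 0 0 0.171 | 0 0 0 0 0 0 0.171 | 0 0 0 0 0 0 0.171' && python3 shift.py '0 0 0 0 0 0 0.171 | 0 0 0 0 0 0 0.171 | 0 0.012 -0.039 0 0 0 0 | 0 0 0 0 0 0 0 | 0 0 0 0 0 0 0'
python3 - <<'E'
from h import *
im,p=snap("top","pics/top1.png"); s=manip.state()
print(s["tool_pos"],rot(s["tool_rot"]).as_matrix().round(3))
im2,p=snap("wrist","pics/w2.png")
a=cv2.resize(im[190:290,260:460],None,fx=3,fy=3,interpolation=cv2.INTER_CUBIC)
cv2.imwrite("pics/c3.png",cv2.hconcat([a,cv2.resize(im2[60:360],(200,300)) if 0 else a[:,:0]]))
E
```

```text
time: 4.15
tool_pos: [0.4386, -0.3698, 0.0935]
tool_rot: [-0.001, 0.865, 0.502, -0.0]
contact_force: [-0.0, 0.7, -2.6]
gripper_width: 0.272
grasp_force: 59.2
time: 4.78
tool_pos: [0.4385, -0.3698, 0.0934]
tool_rot: [-0.001, 0.995, 0.099, -0.0]
contact_force: [-0.3, 0.0, -3.5]
gripper_width: 0.273
grasp_force: 59.2
time: 5.4
tool_pos: [0.4559, -0.3333, 0.0938]
tool_rot: [-0.0, 0.998, -0.069, -0.0]
contact_force: [-0.5, -0.2, -2.7]
gripper_width: 0.274
grasp_force: 59.9
[ 0.45594398 -0.33368995  0.09400738] [[ 0.99  -0.139 -0.   ]
 [-0.139 -0.99  -0.   ]
 [-0.     0.    -1.   ]]
```

View pics/w2.png

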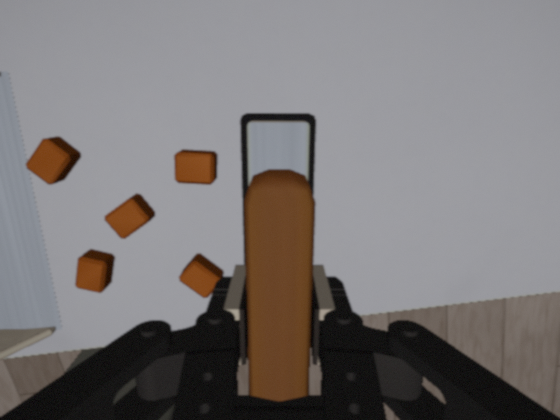

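```bash
python3 shift.py '0 0 0 0.0205 0 0 0 | 0 0 0 0.0205 0 0 0 | 0 0 0 0 0 0 0 | 0 0 0 0 0 0 0' && python3 shift.py '0 0 -0.018 0 0 0 0 | 0 0 -0.018 0 0 0 0 | 0 0 -0.018 0 0 0 0 | 0 0 -0.018 0 0 0 0 | 0 0 -0.018 0 0 0 0'
python3 - <<'E'
from h import *
im2,p=snap("wrist","pics/w3.png");print(manip.state()["tool_pos"])
E
```

```text
time: 6.0
tool_pos: [0.4561, -0.3335, 0.0528]
tool_rot: [-0.0, 0.998, -0.07, -0.0]
contact_force: [0.8, -0.6, -2.2]
gripper_width: 0.267
grasp_force: 59.8
time: 6.62
tool_pos: [0.4689, -0.243, 0.0534]
tool_rot: [0.0, 0.998, -0.069, 0.0]
contact_force: [-0.4, 0.2, -2.3]
gripper_width: 0.271
grasp_force: 60.0
[ 0.46890482 -0.24098983  0.05302863]
```

View pics/w3.png

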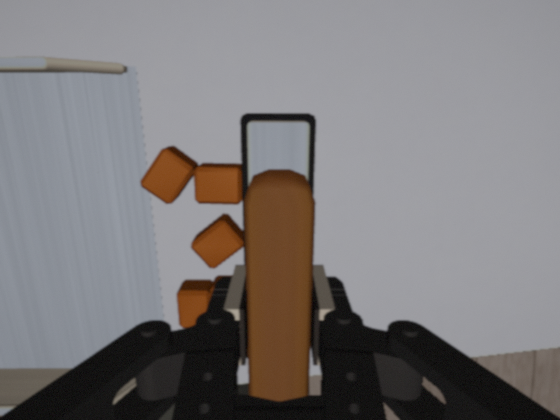

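The lumps are gathered ahead of the foot and square to the pan mouth, so I'll keep pushing in.

```bash
python3 shift.py '0 0 -0.016 0 0 0 0 | 0 0 -0.016 0 0 0 0 | 0 0 -0.016 0 0 0 0 | 0 0 -0.016 0 0 0 0 | 0 0 -0.016 0 0 0 0' && python3 shift.py '0 0 -0.016 0 0 0 0 | 0 0 -0.012 0 0 0 0 | 0 0 -0.006 0 0 0 0 | 0 0 0 0 0 0 0 | 0 0 0 0 0 0 0'
python3 - <<'E'
from h import *
im2,p=snap("wrist","pics/w4.png");im,_=snap("top","pics/top2.png");print(manip.state()["tool_pos"])
cv2.imwrite("pics/c4.png",cv2.hconcat([cv2.resize(im2,(400,300)),cv2.resize(im[200:290,260:380],(400,300))]))
E
```

```text
time: 7.3
tool_pos: [0.48, -0.1641, 0.0533]
tool_rot: [-0.0, 0.998, -0.07, -0.0]
contact_force: [0.8, 0.4, -1.8]
gripper_width: 0.273
grasp_force: 60.0
time: 7.92
tool_pos: [0.4846, -0.1318, 0.0534]
tool_rot: [0.0, 0.998, -0.07, 0.0]
contact_force: [0.8, 0.8, -1.3]
gripper_width: 0.268
grasp_force: 59.9
[ 0.48455286 -0.13189226  0.05334333]
```

View pics/c4.png

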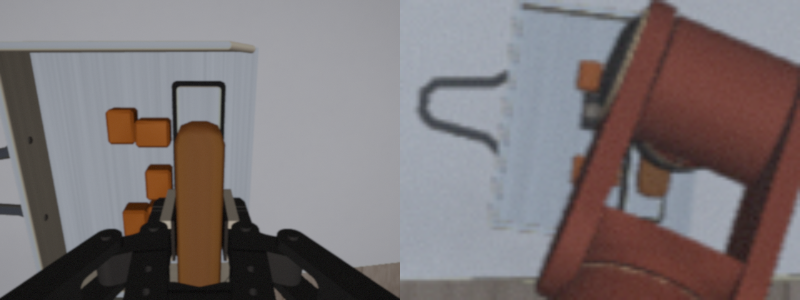

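Four lumps are visible ahead of the foot, well past the lip, and the fifth is probably hidden behind the gripper. I'll push 10 mm more, back off, lift, and retreat so I can check before letting go.

```bash
python3 shift.py '0 0 -0.006 0 0 0 0 | 0 0 -0.004 0 0 0 0 | 0 0 0 0 0 0 0 | 0 0 0 0 0 0 0 | 0 0 0 0 0 0 0' && python3 shift.py '0 0 0.02 0 0 0 0 | 0 0 0 -0.025 0 0 0 | 0 0 0 -0.025 0 0 0 | 0 0 0.045 0 0 0 0 | 0 0 0.045 0 0 0 0' && python3 shift.py '0 0 0.045 0 0 0 0 | 0 0 0.045 0 0 0 0 | 0 0 0.04 0 0 0 0 | 0 0 0 0 0 0 0 | 0 0 0 0 0 0 0'
python3 - <<'E'
from h import *
im,_=snap("top","pics/top3.png");im2,p=snap("wrist","pics/w5.png");s,_=snap("scene","pics/scene3.png");print(manip.state()["tool_pos"])
for c,a,r in blobs(im,(3,120,60),(20,255,255),(280,200,400,275),10): print(c,a,ray("top",*c,.0165))
b=cv2.resize(im[195:285,260:400],None,fx=4,fy=4,interpolation=cv2.INTER_CUBIC);cv2.imwrite("pics/c5.png",b)
E
```

```text
time: 8.65
tool_pos: [0.4859, -0.1216, 0.0533]
tool_rot: [-0.0, 0.998, -0.07, -0.0]
contact_force: [1.0, -0.3, -1.5]
gripper_width: 0.272
grasp_force: 60.0
time: 9.28
tool_pos: [0.4709, -0.2315, 0.1041]
tool_rot: [0.0, 0.998, -0.069, 0.001]
contact_force: [0.6, -0.0, -3.0]
gripper_width: 0.271
grasp_force: 60.3
time: 9.9
tool_pos: [0.4524, -0.3588, 0.1029]
tool_rot: [-0.001, 0.998, -0.07, -0.0]
contact_force: [0.1, 1.3, -3.3]
gripper_width: 0.272
grasp_force: 60.3
[ 0.45273832 -0.35815653  0.10304118]
[317.  223.6] 83 [ 0.5273 -0.0849  0.0165]
[319.9 239.3] 39 [ 0.4853 -0.0918  0.0165]
[314.9 250.3] 92 [ 0.4563 -0.0779  0.0165]
```

View pics/c5.png

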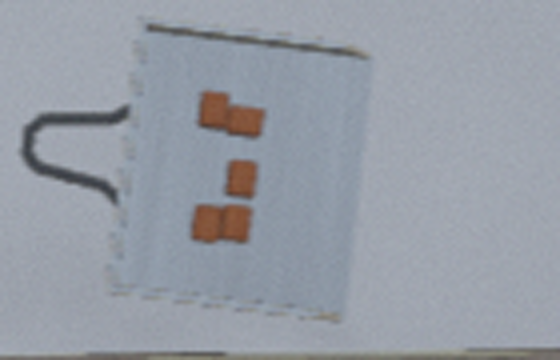

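All five lumps lie in the pan, about 75 mm or more past the lip, and the pan hasn't moved. I'll stand the sweeper down and release it.

```bash
python3 shift.py '0 0 0 0.025 0 0 0 | 0 0 0 0.022 0 0 0 | 0 0 0 0.007 0 0 0 | 0 0 0 0.0035 0 0 0 | 0 0 0 0 0 0 0' && python3 shift.py '1 0 0 0 0 0 0 | 1 0 0 0 0 0 0 | 1 0 0 0 0 0 0 | 1 0 0 0 0 0 0 | 1 0 0 0 0 0 0'&& python3 shift.py '1 0 0 -0.02 0 0 0 | 1 0 0 -0.05 0 0 0 | 1 0 0 -0.06 0 0 0 | 1 0 0 -0.06 0 0 0 | 1 0 0 0 0 0 0'
python3 - <<'E'
from h import *
im2,p=snap("wrist","pics/w6.png");s=manip.state();print(s["joint_pos"].round(2))
g=blobs(im2,(3,120,40),(20,255,255),(150,60,420,400),800)
for c,a,r in g: print(c,a,r)
print(proj("wrist",[.4527,-.3586,.07]))
E
```

```text
time: 10.68
tool_pos: [0.4533, -0.3597, 0.0468]
tool_rot: [0.001, 0.998, -0.069, 0.001]
contact_force: [-0.1, -0.1, -2.4]
gripper_width: 0.273
grasp_force: 60.5
time: 11.3
tool_pos: [0.4526, -0.3594, 0.0459]
tool_rot: [0.0, 0.998, -0.07, 0.0]
contact_force: [-0.5, 0.5, -0.6]
gripper_width: 0.998
grasp_force: 0.0
time: 11.92
tool_pos: [0.4552, -0.3619, 0.2454]
tool_rot: [0.005, 0.998, -0.069, 0.006]
contact_force: [1.3, 0.3, -1.2]
gripper_width: 0.998
grasp_force: 0.0
[-0.8  -0.07  1.71 -0.    1.48  0.91]
[275.  189.7] 3008 ((275.0, 190.0), (112.0, 28.0), 90.0)
[275.5 193.8]
```

The sweeper is standing and released. Before working the lid I'll locate the lower edge of the overhead cupboard by triangulation.

```bash
python3 - <<'E'
from h import *
s=cv2.imread("pics/scene0.png");t=cv2.imread("pics/top0.png")
for u in(60,200): print("scene",u,[(v,int(s[v-1:v+2,u-1:u+2].mean())) for v in range(60,300,5)])
print("top",[(v,int(t[v,20:60].mean())) for v in range(100,160,3)])
# cabinet lower-front edge at given z from the top row guess; where it falls in the scene view
for z in(.35,.4,.45,.5,.55,.6,.65):
    a=ray("top",190,142,z); b=ray("top",60,142,z); print(z,a,proj("scene",a),proj("scene",b))
E
```

```text
scene 60 [(60, 91), (65, 92), (70, 92), (75, 91), (80, 92), (85, 92), (90, 92), (95, 92), (100, 92), (105, 93), (110, 92), (115, 93), (120, 93), (125, 122), (130, 142), (135, 93), (140, 93), (145, 94), (150, 94), (155, 94), (160, 92), (165, 171), (170, 93), (175, 94), (180, 94), (185, 93), (190, 117), (195, 116), (200, 116), (205, 115), (210, 115), (215, 114), (220, 114), (225, 113), (230, 112), (235, 111), (240, 111), (245, 110), (250, 111), (255, 149), (260, 226), (265, 226), (270, 225), (275, 225), (280, 226), (285, 226), (290, 226), (295, 226)]
scene 200 [(60, 94), (65, 94), (70, 94), (75, 94), (80, 95), (85, 94), (90, 163), (95, 95), (100, 95), (105, 94), (110, 49), (115, 20), (120, 21), (125, 51), (130, 56), (135, 58), (140, 59), (145, 59), (150, 60), (155, 48), (160, 49), (165, 78), (170, 77), (175, 85), (180, 86), (185, 79), (190, 72), (195, 63), (200, 64), (205, 63), (210, 68), (215, 86), (220, 120), (225, 218), (230, 227), (235, 228), (240, 165), (245, 166), (250, 164), (255, 166), (260, 167), (265, 168), (270, 169), (275, 160), (280, 167), (285, 169), (290, 172), (295, 144)]
top [(100, 56), (103, 56), (106, 57), (109, 57), (112, 57), (115, 56), (118, 89), (121, 117), (124, 121), (127, 57), (130, 57), (133, 58), (136, 59), (139, 74), (142, 58), (145, 73), (148, 160), (151, 160), (154, 160), (157, 160)]
0.35 [0.6601 0.1886 0.35  ] [203.7 152.9] [120.6 204.3]
0.4 [0.6459 0.1784 0.4   ] [208.5 136.6] [128.9 184.3]
0.45 [0.6317 0.1681 0.45  ] [213.7 119.4] [137.6 163.3]
0.5 [0.6176 0.1579 0.5   ] [219.1 101.2] [146.8 141.2]
0.55 [0.6034 0.1476 0.55  ] [224.8  81.9] [156.4 118. ]
0.6 [0.5892 0.1374 0.6   ] [231.   61.3] [166.5  93.5]
0.65 [0.575  0.1271 0.65  ] [237.5  39.4] [177.2  67.7]
```

The cupboard's lower edge is at about x=0.615, z=0.5, so the arm clears it, especially with the tool leaning back. I'm moving above the tab now.

```bash
python3 shift.py '1 0 0 0 0 0 -0.169 | 1 0 0 0 0 0 -0.169 | 1 0 0 0 0 0 -0.169 | 1 0 0 0 0 0 -0.169 | 1 0 0 0 0 0 -0.17' && python3 shift.py '1 0.031 -0.037 0 0 0 0 | 1 0.031 -0.037 0 0 0 0 | 1 0.031 -0.037 0 0 0 0 | 1 0.031 -0.037 0 0 0 0 | 1 0.031 -0.037 0 0 0 0' && python3 shift.py '1 0.031 -0.037 0 0 0 0 | 1 0.031 -0.037 0 0 0 0 | 1 0.031 -0.037 0 0 0 0 | 1 0.031 -0.037 0 0 0 0 | 1 0.031 -0.037 0 0 0 0' && python3 shift.py '1 0.031 -0.037 0 0 0 0 | 1 0.028 -0.037 0 0 0 0 | 1 0 0 0 0 0 0 | 1 0 0 0 0 0 0'
python3 - <<'E'
from h import *
s=manip.state();im2,p=snap("wrist","pics/w7.png");print(s["tool_pos"],rot(s["tool_rot"]).as_matrix().round(3),s["joint_pos"].round(2))
for n,r in(("tabpt",.182),("tip",.198),("front",.15)):
    print(n,proj("wrist",[.5816-.753*r,.3377-.658*r,.111],p))
for c,a,r in blobs(im2,(0,0,0),(180,255,60),(150,60,420,330),300): print(c,a,r)
E
```

```text
time: 12.6
tool_pos: [0.4519, -0.3586, 0.2341]
tool_rot: [-0.001, 0.937, 0.349, -0.001]
contact_force: [0.0, 0.1, 0.5]
gripper_width: 1.003
grasp_force: 0.0
time: 13.22
tool_pos: [0.4493, -0.1161, 0.2344]
tool_rot: [-0.001, 0.938, 0.346, -0.001]
contact_force: [0.3, 0.3, -0.2]
gripper_width: 1.0
grasp_force: 0.0
time: 13.85
tool_pos: [0.447, 0.1249, 0.2345]
tool_rot: [-0.0, 0.938, 0.346, -0.001]
contact_force: [1.0, 0.5, -0.5]
gripper_width: 0.999
grasp_force: 0.0
time: 14.35
tool_pos: [0.4443, 0.2176, 0.2347]
tool_rot: [0.0, 0.938, 0.346, -0.001]
contact_force: [-0.2, -0.4, -0.2]
gripper_width: 1.001
grasp_force: 0.0
[0.44425112 0.21763774 0.23469169] [[ 0.76   0.65  -0.002]
 [ 0.65  -0.76  -0.001]
 [-0.002 -0.    -1.   ]] [ 0.31 -0.27  1.9  -0.    1.51  1.17]
tabpt [277.6 204.4]
tip [277.9 224.4]
front [277.1 162.1]
[277.7 166. ] 3727 ((277.5, 172.0), (92.0, 59.0), 90.0)
[189.2 293.7] 3076 ((187.68008422851562, 276.33355712890625), (56.07213592529297, 124.35824584960938), 19.35899543762207)
[400.5 310.1] 1141 ((403.0, 305.0), (48.0, 32.0), 90.0)
```

View pics/w7.png

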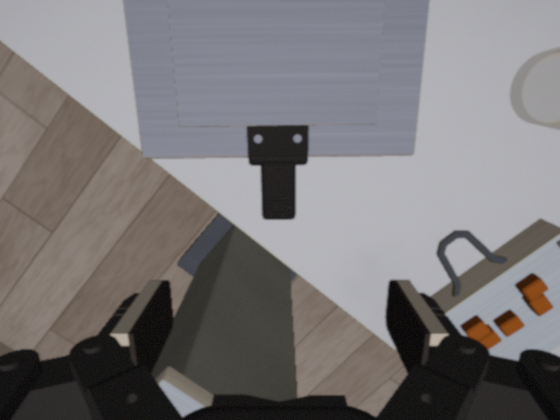

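The tab is centred and square between the fingers (columns 263–295, tip at row 218), about 3 mm nearer the hinge than predicted. Descending and gripping.

```bash
python3 shift.py '1 0.003 0 0.04 0 0 0 | 1 0 0 0.04 0 0 0 | 1 0 0 0.04 0 0 0 | 1 0 0 0.03 0 0 0 | 1 0 0 0 0 0 0' && python3 shift.py '0 0 0 0 0 0 0 | 0 0 0 0 0 0 0 | 0 0 0 0 0 0 0 | 0 0 0 0 0 0 0 | 0 0 0 0 0 0 0' && python3 shift.py '0 0 0 0 0 0 0 | 0 0 0 0 0 0 0'
```

```text
time: 15.02
tool_pos: [0.445, 0.218, 0.0829]
tool_rot: [-0.0, 0.939, 0.345, -0.003]
contact_force: [0.0, -0.2, 0.3]
gripper_width: 0.998
grasp_force: 0.0
time: 15.65
tool_pos: [0.4473, 0.221, 0.087]
tool_rot: [-0.001, 0.938, 0.346, 0.001]
contact_force: [-3.9, 3.6, 5.2]
gripper_width: 0.286
grasp_force: 61.3
time: 15.9
tool_pos: [0.4473, 0.221, 0.0869]
tool_rot: [-0.001, 0.938, 0.346, 0.0]
contact_force: [-3.3, 3.0, 5.3]
gripper_width: 0.287
grasp_force: 61.3
```

```bash
python3 - <<'E'
import numpy as np
N=12
f=lambda i:(lambda th,a:np.array([-.182*np.cos(th)+.019*np.sin(a),.182*np.sin(th)-.019*np.cos(a)]))(np.pi/3*i/N,.36*i/N)
for i in range(N):
    d=f(i+1)-f(i);a=.36*i/N
    print(i,"dx %.4f dz %.4f ry %.3f"%(d@[np.cos(a),np.sin(a)],d@[np.sin(a),-np.cos(a)],.36/N))
print(f(0),f(N))
E
```

```text
0 dx 0.0013 dz -0.0159 ry 0.030
1 dx 0.0031 dz -0.0157 ry 0.030
2 dx 0.0049 dz -0.0153 ry 0.030
3 dx 0.0067 dz -0.0147 ry 0.030
4 dx 0.0084 dz -0.0138 ry 0.030
5 dx 0.0099 dz -0.0128 ry 0.030
6 dx 0.0114 dz -0.0117 ry 0.030
7 dx 0.0126 dz -0.0103 ry 0.030
8 dx 0.0138 dz -0.0088 ry 0.030
9 dx 0.0147 dz -0.0072 ry 0.030
10 dx 0.0155 dz -0.0055 ry 0.030
11 dx 0.0160 dz -0.0037 ry 0.030
[-0.182 -0.019] [-0.08430679  0.13983458]
```

```bash
python3 shift.py '0 0.001 0 -0.016 0 0.03 0 | 0 0.003 0 -0.016 0 0.03 0 | 0 0.005 0 -0.015 0 0.03 0 | 0 0.007 0 -0.015 0 0.03 0 | 0 0 0 0 0 0 0' && python3 shift.py '0 0.008 0 -0.014 0 0.03 0 | 0 0.01 0 -0.013 0 0.03 0 | 0 0.011 0 -0.012 0 0.03 0 | 0 0.013 0 -0.01 0 0.03 0 | 0 0 0 0 0 0 0'
```

```text
time: 16.52
tool_pos: [0.4564, 0.229, 0.1483]
tool_rot: [-0.021, 0.936, 0.346, 0.056]
contact_force: [1.3, 4.2, -7.2]
gripper_width: 0.29
grasp_force: 59.6
time: 17.15
tool_pos: [0.4818, 0.2511, 0.2043]
tool_rot: [-0.043, 0.931, 0.344, 0.111]
contact_force: [-4.3, 4.8, -6.6]
gripper_width: 0.293
grasp_force: 61.1
```

```bash
python3 shift.py '0 0.014 0 -0.009 0 0.03 0 | 0 0.015 0 -0.007 0 0.03 0 | 0 0.015 0 -0.005 0 0.03 0 | 0 0.016 0 -0.004 0 0.03 0 | 0 0 0 0 0 0 0' && python3 shift.py '0 0 0 0 0 0 0 | 0 0 0 0 0 0 0 | 0 0 0 0 0 0 0'
python3 - <<'E'
from h import *
s=manip.state();T=rot(s["tool_rot"]);
H=np.array([.5833,.3392,.105])
for d in(.019,.025):
    g=s["tool_pos"]-T.apply([0,0,d])-H; e=np.array([.76,.65,0]); h=-g@e; print(d,h,g[2],"r",np.hypot(h,g[2]),"deg",np.degrees(np.arctan2(g[2],h)))
im,p=snap("scene","pics/scene4.png");snap("top","pics/top4.png")
for dg in(54,60,66):
    t=np.radians(dg);u=np.array([-.76,-.65,0])
    F=H+.15*(np.cos(t)*u+np.sin(t)*np.array([0,0,1])); y=np.array([-.65,.76,0])
    print(dg,[proj("scene",F+k*y) for k in(-.1,.1)])
cv2.imwrite("pics/c6.png",cv2.resize(im[140:340,150:350],None,fx=3,fy=3,interpolation=cv2.INTER_CUBIC))
m=cv2.inRange(im,(95,80,80),(190,180,175));print(m[140:340,150:350].sum()/255)
for v in range(180,300,6): print(v,im[v,195:290:5].mean(axis=1).astype(int).tolist())
E
```

```text
time: 17.77
tool_pos: [0.5194, 0.2839, 0.2443]
tool_rot: [-0.063, 0.923, 0.341, 0.165]
contact_force: [-7.0, 3.6, -5.8]
gripper_width: 0.291
grasp_force: 62.0
time: 18.15
tool_pos: [0.5193, 0.2838, 0.2442]
tool_rot: [-0.063, 0.923, 0.341, 0.165]
contact_force: [-5.7, 4.6, -5.5]
gripper_width: 0.29
grasp_force: 62.0
0.019 0.09124959880041521 0.1570258234164265 r 0.18161387199452442 deg 59.83861251037386
0.025 0.09334060910572475 0.16264966271139114 r 0.18752968321936933 deg 60.14955443424839
54 [array([225. , 205.7]), array([219.7, 262.9])]
60 [array([219.7, 203.3]), array([213.7, 260.5])]
66 [array([214.1, 201.3]), array([207.4, 258.6])]
9995.0
180 [89, 90, 86, 88, 156, 177, 48, 49, 111, 97, 84, 87, 55, 116, 80, 77, 140, 112, 236]
186 [73, 79, 76, 80, 115, 121, 48, 46, 46, 48, 52, 51, 164, 121, 91, 96, 167, 213, 231]
192 [50, 70, 72, 70, 64, 139, 46, 47, 47, 48, 48, 38, 233, 144, 114, 111, 243, 232, 232]
198 [123, 64, 68, 66, 46, 110, 61, 48, 48, 47, 42, 240, 232, 172, 114, 109, 243, 232, 233]
204 [183, 64, 69, 90, 117, 173, 49, 58, 51, 95, 210, 232, 232, 235, 133, 138, 233, 231, 232
[... 730 characters left out ...]
 64, 238, 233, 233, 233, 234, 233, 234, 233]
258 [157, 160, 161, 159, 161, 169, 50, 50, 52, 53, 66, 240, 233, 234, 234, 234, 234, 233, 234]
264 [159, 161, 162, 159, 102, 64, 56, 57, 57, 59, 76, 244, 233, 234, 233, 235, 233, 234, 233]
270 [160, 163, 157, 102, 60, 59, 58, 59, 60, 60, 76, 243, 234, 234, 233, 234, 234, 234, 233]
276 [164, 159, 102, 60, 59, 59, 58, 60, 59, 61, 78, 244, 234, 234, 234, 234, 234, 234, 234]
282 [161, 104, 61, 60, 60, 60, 59, 60, 60, 59, 90, 241, 233, 234, 234, 234, 234, 233, 233]
288 [104, 52, 62, 62, 59, 59, 60, 60, 60, 60, 113, 240, 234, 233, 234, 234, 234, 234, 234]
294 [169, 151, 157, 158, 161, 157, 162, 162, 162, 154, 105, 239, 233, 233, 234, 234, 233, 233, 233]
```

Kinematically the lid is at about 60°. I'll check the edge pixels, the lumps and the sweeper numerically.

```bash
python3 - <<'E'
from h import *
im=cv2.imread("pics/scene4.png");t4=cv2.imread("pics/top4.png")
H=np.array([.5833,.3392,.105]);u=np.array([-.76,-.65,0]);y=np.array([-.65,.76,0]);k=np.array([0,0,1.])
for dg in(50,54,57,60,63,66,70):
    t=np.radians(dg);n=-np.cos(t)*k+np.sin(t)*u
    L=H+.15*(np.cos(t)*u+np.sin(t)*k)+.014*n
    print(dg,[proj("scene",L+s*y) for s in(.05,.1)])
for v in range(236,266,4): print(v,im[v,200:236:2].mean(axis=1).astype(int).tolist())
for c,a,r in blobs(t4,(3,120,60),(20,255,255),(280,200,345,275),10): print(c,a,r[2])
g=cv2.cvtColor(t4,cv2.COLOR_BGR2HSV)
for c,a,r in blobs(t4,(3,60,40),(25,255,255),(385,200,470,278),60): print("grip",c,a,ray("top",*c,.078))
E
```

```text
50 [array([229.5, 251.5]), array([228.4, 267.2])]
54 [array([226.2, 249.5]), array([224.9, 265.2])]
57 [array([223.5, 248.2]), array([222.1, 263.8])]
60 [array([220.7, 246.8]), array([219.2, 262.5])]
63 [array([217.8, 245.6]), array([216.2, 261.2])]
66 [array([214.8, 244.5]), array([213.2, 260.1])]
70 [array([210.7, 243.1]), array([208.9, 258.8])]
236 [154, 158, 159, 160, 161, 160, 164, 69, 47, 57, 42, 135, 212, 234, 233, 233, 233, 232]
240 [157, 158, 160, 160, 160, 161, 163, 47, 147, 183, 170, 167, 200, 223, 222, 223, 223, 224]
244 [157, 160, 159, 161, 159, 161, 162, 162, 161, 179, 168, 171, 57, 49, 49, 50, 51, 52]
248 [158, 161, 160, 162, 160, 161, 163, 158, 162, 169, 168, 175, 46, 51, 50, 51, 50, 52]
252 [159, 159, 160, 163, 161, 161, 175, 159, 165, 161, 171, 177, 41, 49, 50, 51, 50, 51]
256 [160, 160, 160, 161, 161, 161, 150, 160, 174, 163, 169, 197, 42, 50, 50, 50, 50, 50]
260 [160, 160, 161, 161, 163, 145, 159, 161, 181, 171, 170, 128, 45, 50, 51, 50, 52, 50]
264 [161, 160, 162, 149, 159, 159, 161, 134, 63, 51, 64, 59, 54, 57, 57, 57, 57, 57]
[316.9 223.6] 83 15.945395469665527
[319.9 239.2] 37 9.462322235107422
[314.9 250.3] 91 90.0
grip [426.8 249.9] 371 [ 0.4518 -0.3553  0.078 ]
```

The lid reads 58–60° by both measures, the lumps and sweeper haven't moved, and the grip is firm.

```bash
python3 -c "
from plant import manip, imaging, job_done
print(job_done())"
```

```text
the job is handed in; nothing more can be done
None
```

I've handed the job in: all five lumps are in the crumb pan, the sweeper is standing on the worktop clear of the pan, and the gripper is holding the lid open at about 59°; no verdict was returned.

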